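Press three spinning-top tips home in order

TASK

Three pine tops stand nose up in cups, each with a freshly glued steel tip still sticking out too far. With a fingertip, lightly press each tip straight down until it stops, fully home: the small top first, then the middle-sized one, then the large one. Touch only: do not pull out or lift a tip or a top, do not press hard, and leave the other things on the table where they are.

Things in the scene. Friction and masses are not known exactly. Their poses are not given: they have to be found in the camera images.
- small_cup: fixed dark wooden stand (round foot 80 mm across) with a black rubber-lined cup that carries the small top nose up; origin: centre of its underside, on the table, z up. The tip stands on this vertical axis
- small_top (a joint): sprung seat of the small pine top (40 mm across, 42 mm tall, pear shaped, narrowing upward to a nose 15 mm across): m, 0 at rest (within 1 mm), positive when pushed down, negative when lifted; 1.3 N per mm, springs back; travel 15 mm either way
- small_tip (a joint): steel tip in the nose of that top: m, grows as it is pushed down; starts at 0 to 0.002 (12 to 14 mm of steel showing above the wood), 0.008 is its stop (home, 6 mm showing); about 4 N slides it, it stays where it is left, negative means drawn out. Once it is home, further push sinks the sprung top instead; a press of more than 15 N is too hard. Home counts from 0.0065
- small_point (a point): the very top of that steel tip: a flat 8 mm across on a 13 mm wide steel head, on the axis of the stand; about 82 mm above the table at joint 0, so about 74 mm when home
- middle_cup: fixed dark wooden stand (round foot 80 mm across) with a black rubber-lined cup that carries the middle top nose up; origin: centre of its underside, on the table, z up. The tip stands on this vertical axis
- middle_top (a joint): sprung seat of the middle pine top (52 mm across, 56 mm tall, pear shaped, narrowing upward to a nose 15 mm across): m, 0 at rest (within 1 mm), positive when pushed down, negative when lifted; 1.3 N per mm, springs back; travel 15 mm either way
- middle_tip (a joint): steel tip in the nose of that top: m, grows as it is pushed down; starts at 0 to 0.002 (12 to 14 mm of steel showing above the wood), 0.008 is its stop (home, 6 mm showing); about 4 N slides it, it stays where it is left, negative means drawn out. Once it is home, further push sinks the sprung top instead; a press of more than 15 N is too hard. Home counts from 0.0065
- middle_point (a point): the very top of that steel tip: a flat 8 mm across on a 13 mm wide steel head, on the axis of the stand; about 100 mm above the table at joint 0, so about 92 mm when home
- large_cup: fixed dark wooden stand (round foot 80 mm across) with a black rubber-lined cup that carries the large top nose up; origin: centre of its underside, on the table, z up. The tip stands on this vertical axis
- large_top (a joint): sprung seat of the large pine top (66 mm across, 72 mm tall, pear shaped, narrowing upward to a nose 15 mm across): m, 0 at rest (within 1 mm), positive when pushed down, negative when lifted; 1.3 N per mm, springs back; travel 15 mm either way
- large_tip (a joint): steel tip in the nose of that top: m, grows as it is pushed down; starts at 0 to 0.002 (12 to 14 mm of steel showing above the wood), 0.008 is its stop (home, 6 mm showing); about 4 N slides it, it stays where it is left, negative means drawn out. Once it is home, further push sinks the sprung top instead; a press of more than 15 N is too hard. Home counts from 0.0065
- large_point (a point): the very top of that steel tip: a flat 8 mm across on a 13 mm wide steel head, on the axis of the stand; about 120 mm above the table at joint 0, so about 112 mm when home
- gate: low wooden picket gate, fixed, 380 mm long in its y, 68 mm high, with side rails reaching 115 mm to its +x; origin: underside below the pickets' rail
- spare0: loose pine top without tip standing on its crown behind the gate, 54 mm across, 60 mm tall; origin: centre of underside; leave alone
- spare1: another loose top like spare0; leave alone
- punch: loose steel punch lying on the table along its x, 127 mm long, 15 mm thick; origin: underside, 4 mm from mid-length; leave alone
- spindle: loose turned maple spindle standing on end, 34 mm across at the foot, 80 mm tall; origin: centre of underside; leave alone
- tin: loose aluminium tin of steel tips, 76 mm across, 40 mm high; origin: centre of underside; leave alone
- mallet: loose wooden mallet lying on the table along its x, 232 mm long, head 44 mm thick at +x, 75 mm wide; origin: underside, near mid-length; leave alone
There are look-alikes about, which are no part of the job. What is shaped like the large_cup but blue is not meant. What is shaped like the small_cup but green is not meant.

How it is judged:
On the way, in this order (a step that is already met when the one before it is completed fails the run):
1. the small top's tip is pressed home while the other two still stand out (value of joint small_tip above 0.0065 m and value of joint each of middle_tip, large_tip below 0.0035 m), for 0.1 s.
2. the middle top's tip is pressed home while the large one's still stands out (value of joint each of small_tip, middle_tip above 0.0065 m and value of joint large_tip below 0.0035 m), for 0.1 s.
3. the large top's tip is pressed home (value of joint each of small_tip, middle_tip, large_tip above 0.0065 m), for 0.1 s.
At the end, for the whole second after the job is handed in: all three tips are home (at least 6.5 mm of the 8 mm travel), the three tops rest in their cups (within 3 mm of their rest height, still), and each loose thing lies within 20 mm of where it started, upright ones still standing (all of step 3 and value of joint small_top between -0.003 and 0.003 m and velocity of joint small_top between -0.02 and 0.02 m/s and value of joint middle_top between -0.003 and 0.003 m and velocity of joint middle_top between -0.02 and 0.02 m/s and value of joint large_top between -0.003 and 0.003 m and velocity of joint large_top between -0.02 and 0.02 m/s and distance of each of spare0, spare1, punch, spindle, tin, mallet from where it was at the start of the episode below 0.02 m and angle between each of spare0, spare1, spindle, tin's own z axis and vertical below 0.5 rad); the robot touches nothing.
It fails at once if a tip or its top is pressed with more than 15 N (contact force between any of the fingers, the arm and small_cup above 15 N or contact force between any of the fingers, the arm and middle_cup above 15 N or contact force between any of the fingers, the arm and large_cup above 15 N).
It fails at once if a tip is drawn out of its top by more than 2 mm (value of joint any of small_tip, middle_tip, large_tip below -0.002 m).
It fails at once if a top is lifted in its cup by more than 4 mm (value of joint any of small_top, middle_top, large_top below -0.004 m).
It fails at once if another loose thing is moved or lifted by more than 20 mm, or a standing one knocked over (angle between any of spare0, spare1, spindle, tin's own z axis and vertical above 0.5 rad or distance of any of spare0, spare1, punch, spindle, tin, mallet from where it was at the start of the episode above 0.02 m).
It also fails if it takes over 48 s, if anything falls off the work surface, if the arm or the gripper's body presses on something with over 40 N, if the wrist force passes 120 N, or if a joint passes its speed limit or range.

ROBOT

A 6-joint arm with a two-finger parallel gripper is mounted at the origin on the work surface. World frame = base frame: x ahead of the robot, y to its left, z up, the work surface at z = 0. Lengths are in m, angles in rad, forces in N, time in s.
With the tool pointing down it reaches from about 0.3 to 1 m from the base axis. Payload 5.1 kg.
Tool frame: the origin (TCP) lies midway between the tips of the shut fingers; the grasp point (between the pads) lies 19 mm behind it (env.grasp_offset is the z of the grasp point in the tool frame, in m); z points along the fingers, x is the direction in which the jaws open and shut, and the axes are right-handed (so a half turn about z gives the same grasp; the last joint's range is limited). The gripper opens to 95 mm and grips with 3 to 60 N. Pads are 20 mm wide; open, the fingers measure 119 mm over their backs; the gripper's body (75 mm by 180 mm) begins 59 mm behind the grasp point.
Start: joints at [-1.335, 0.124, 1.65, -0, 1.367, -0.083], TCP at [0.204, -0.617, 0.215] pointing down, gripper open.
Joint ranges: [-2.61, 2.61], [-1.02, 2.33], [0.03, 2.71], [-1.35, 4.49], [0.32, 2.68], [-2.91, 2.91]. Speed limits (rad/s): [2.57, 2.57, 3.14, 3.14, 3.14, 3.14].

INTERFACE

Orientations are given as a rotation vector (axis times angle).
In Python, from plant import env, grab_frame, camera_info, hand_in, nets gives the robot as it stands.
- The arm moves only by the shell command python3 -m creep 'ROWS'. ROWS is JSON, a list that holds one entry, the list of rows, each a list of 5 numbers: the shift along the tool's x, y, z as a fraction of full scale, then the turn about the tool's z as a fraction of full scale, then the opening, from 0 (shut) to 1 (fully open). A call has exactly 8 rows; each row shifts and turns the commanded pose from where the row before left it, along the tool's axes as they then stand; what a row does not reach is not made up. Full scale, the value 1, is 2 cm for a shift and 0.1 rad for a turn. A row lasts 1/8 s, in which the tool goes at most 62.5 mm and 10.7 degrees, less where a joint would pass 70% of its speed; a pose out of reach is approached as far as the arm can. A call with a number of a shift or a turn outside -1 to 1 is refused whole. A call with a gripper value outside its range is refused whole. The fingers move at their own pace and stop on an object; the grip force is fixed at half the most. Time passes only in rows, so rows that do not move let the fingers close, or fill a call up. It gives the time, the measured TCP pose, the force and the opening at its end, in the units of the state.
- env.get_obs(): the state, without advancing time (a new reading comes with each control period).
- grab_frame(name): name is "side" or "top" or "wrist"; returns (picture, depth): 384x512x3 uint8, red, green, blue; 384x512 float32, m along the optical axis (not along the pixel's ray), 0 where there is no reading.
- camera_info(name): a dict with "camera_matrix" (3x3 intrinsics, pixels), "world_to_cam" (4x4, takes a point from world to camera coordinates); the wrist camera has in their place "T_tool_cam" (4x4, takes a point from camera to tool coordinates, whose origin is the TCP and whose axes are the tool frame's). Camera axes: x right, y down, z forward; pixel columns grow to the right and rows downward; lengths in m; the calibration is good to about 2 mm. The wrist camera is an equidistant fisheye: a pixel r from the principal point sees the ray r / f radians off the axis. A picture is of the moment at which its call begins: read the wrist's pose just before it. camera_info takes no time and is no camera call.
- hand_in(): hands the job in, once; it reports no verdict.
Trained networks look in the newest picture that a camera, given by its name, has taken for a name from the list of things; names that differ only in an ending like _2 or _b are one class to them, and where a whole thing is asked for, a point or a joint stands for the part that bears it (a point fixed in the world has none). Each returns a list of dicts, best first, with "p" (0 to 1); they miss things now and then, are a little off and sometimes report something else, mostly with a low value. They report only what shows in the picture. A call takes as long as a camera call. They do not tell look-alikes from the thing itself.
- nets.spot_in(camera, label): "rect" ([centre column, centre row, width, height] in pixels, round what is visible of it).
- nets.cut_out(camera, label): "mask" (384x512 bool, what is visible of it) and "rect" ([centre column, centre row, width, height] in pixels, round what is visible of it).
- nets.pinpoint(camera, label): "xy" ([column, row] in pixels: a listed point, or the origin of a listed thing).
The state is a dict: "clock": time; "joints": joint angles; "joint_vel": joint speeds; "joint_torque": joint torques, N m; "eef_pos": TCP position; "eef_rot": TCP orientation; "wrist_force": force on the tool from outside, world axes, zero at the start; "torque": the same for the moment, N m; "width": finger opening in m.
Only numpy, scipy, OpenCV 4.12 (cv2) and the standard library are available. Lean on these libraries where they do the work, as an engineer would, in place of code of your own. Each camera call takes 0.05 s, during which the arm holds its last target.

## Working session

There is one attempt and no reset: what is moved stays moved. The work goes in short steps, Python scripts to look and compute and a shell command to move; the robot and the scene stay as the last step left them, time stands still between calls to the robot, and variables do not carry over. Pictures are saved under pics/ and viewed, and the job is handed in when it is done.

```bash
ls; mkdir -p pics
python3 - <<'E'
from plant import env, grab_frame, camera_info
import cv2, numpy as np
o=env.get_obs()
print({k:np.round(v,3) for k,v in o.items()})
for n in("top","side"):
    im,d=grab_frame(n); cv2.imwrite(f"pics/{n}0.png",im[:,:,::-1]); np.save(f"pics/{n}0.npy",d)
    print(n,camera_info(n))
E
```

```text
pics
{'clock': np.float64(0.0), 'joints': array([-1.335,  0.124,  1.652,  0.   ,  1.367, -0.083]), 'joint_vel': array([-0.   , -0.001, -0.   , -0.001, -0.001,  0.003]), 'joint_torque': array([ -0.   , -41.76 , -35.993,   0.077,   0.049,  -0.   ]), 'eef_pos': array([ 0.204, -0.617,  0.213]), 'eef_rot': array([-2.545e+00,  1.840e+00,  2.000e-03]), 'wrist_force': array([ 0.388,  0.289, -0.293]), 'torque': array([0.005, 0.01 , 0.007]), 'width': np.float64(0.096)}
top {'camera_matrix': array([[438.43336003,   0.        , 257.23854332],
       [  0.        , 438.43336003, 190.89221809],
       [  0.        ,   0.        ,   1.        ]]), 'world_to_cam': array([[ 0.00726289, -0.99989623, -0.01244117,  0.0164245 ],
       [-0.98766483, -0.00522685, -0.1564956 ,  0.57187959],
       [ 0.15641433,  0.01342432, -0.9876003 ,  1.313628  ],
       [ 0.        ,  0.        ,  0.        ,  1.        ]])}
side {'camera_matrix': array([[398.35139799,   0.        , 255.42675584],
       [  0.        , 398.35139799, 191.42851133],
       [  0.        ,   0.        ,   1.        ]]), 'world_to_cam': array([[-0.79492255, -0.6063087 , -0.02208838,  0.47415849],
       [-0.32869966,  0.46098292, -0.82428835,  0.27510492],
       [ 0.50995556, -0.64798495, -0.56573918,  0.89362608],
       [ 0.        ,  0.        ,  0.        ,  1.        ]])}
```

View pics/top0.png

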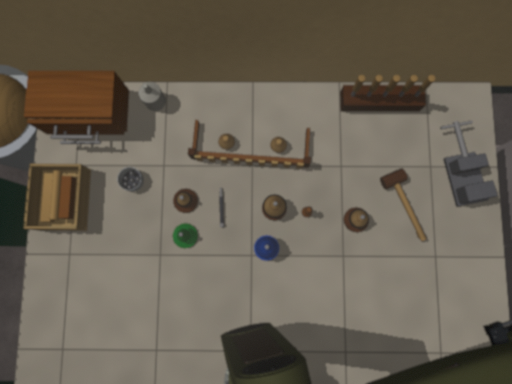

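View pics/side0.png

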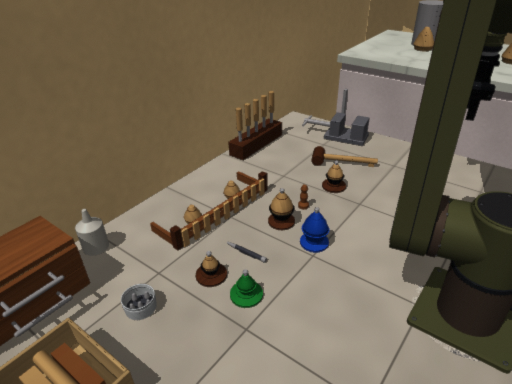

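Top view: brown cups at (185,200), (275,207) and (357,219). The look-alikes are green at (185,235) and blue at (266,247). The spares at (227,141) and (279,144) have no tip, and the spindle is at (307,211). By size, the large one is probably at 275. I'll measure the heights and crop close to check.

```bash
cat > h.py <<'E'
import numpy as np, cv2
from plant import env, grab_frame, camera_info, nets
def pts(name,d):
    c=camera_info(name);K=c["camera_matrix"];T=np.linalg.inv(c["world_to_cam"])
    v,u=np.mgrid[:384,:512]
    P=np.stack([(u-K[0,2])/K[0,0]*d,(v-K[1,2])/K[1,1]*d,d],-1)
    return P@T[:3,:3].T+T[:3,3]
def proj(name,p):
    c=camera_info(name);q=c["world_to_cam"]@np.append(p,1);q=c["camera_matrix"]@q[:3];return q[:2]/q[2]
def ray_at_z(name,uv,z):
    c=camera_info(name);K=c["camera_matrix"];T=np.linalg.inv(c["world_to_cam"])
    r=T[:3,:3]@np.linalg.solve(K,[uv[0],uv[1],1]);o=T[:3,3];return o+r*(z-o[2])/r[2]
E
python3 - <<'E'
from h import *
d=np.load("pics/top0.npy");P=pts("top",d)
ds=np.load("pics/side0.npy");S=pts("side",ds)
for n,(u,v) in dict(A=(185,200),B=(275,207),C=(357,219),green=(185,235),blue=(266,247),spindle=(307,211)).items():
    w=P[v-16:v+17,u-16:u+17].reshape(-1,3)
    print(n,"zmax",w[:,2].max().round(3),"top pts",w[w[:,2]>w[:,2].max()-.006].mean(0).round(3),"n",(w[:,2]>w[:,2].max()-.006).sum())
    f=w[(w[:,2]>.008)]; print("  ext",f.min(0).round(3),f.max(0).round(3))
    c=f.mean(0); m=(abs(S[...,:2]-c[:2]).max(-1)<.045)&(S[...,2]>.008)&(ds>0)
    q=S[m]; 
    if len(q): t=q[q[:,2]>q[:,2].max()-.006];print("  side zmax",q[:,2].max().round(3),t.mean(0).round(3),len(t))
for l in("small_point","middle_point","large_point","small_cup","middle_cup","large_cup"):
  for cam in("top","side"):
    print(l,cam,[(round(float(x["p"]),2),np.round(x["xy"],1).tolist()) for x in nets.pinpoint(cam,l)[:4]])
a=cv2.imread("pics/top0.png")[170:270,150:400];cv2.imwrite("pics/ctop.png",cv2.resize(a,None,fx=3.2,fy=3.2,interpolation=2))
a=cv2.imread("pics/side0.png")[150:320,170:370];cv2.imwrite("pics/cside.png",cv2.resize(a,None,fx=3.5,fy=3.5,interpolation=2))
E
```

```text
A zmax 1.387 top pts [0.359 0.002 1.387] n 6
  ext [0.359 0.002 0.008] [0.586 0.294 1.387]
  side zmax 0.08 [0.545 0.252 0.078] 19
B zmax 1.387 top pts [0.359 0.002 1.387] n 2
  ext [ 0.359 -0.074  0.008] [0.571 0.005 1.387]
  side zmax 0.117 [ 0.524 -0.03   0.115] 11
C zmax 1.387 top pts [0.359 0.002 1.387] n 4
  ext [ 0.359 -0.328  0.008] [0.537 0.002 1.387]
  side zmax 0.097 [ 0.489 -0.288  0.095] 7
green zmax 1.387 top pts [0.359 0.002 1.387] n 5
  ext [0.359 0.002 0.008] [0.474 0.292 1.387]
  side zmax 0.083 [0.435 0.249 0.08 ] 15
blue zmax 1.387 top pts [0.359 0.002 1.387] n 6
  ext [ 0.355 -0.052  0.008] [0.435 0.032 1.387]
  side zmax 0.119 [ 0.398 -0.006  0.117] 14
spindle zmax 1.387 top pts [0.359 0.002 1.387] n 7
  ext [ 0.359 -0.174  0.008] [0.559 0.002 1.387]
  side zmax 0.079 [ 0.511 -0.133  0.076] 19
small_point top []
small_point side [(0.52, [245.6, 267.4]), (0.46, [208.8, 252.9])]
middle_point top []
middle_point side []
large_point top []
large_point side [(0.53, [315.3, 208.3])]
small_cup top [(0.89, [185.4, 233.6]), (0.82, [185.1, 199.6]), (0.63, [224.5, 207.6])]
small_cup side [(0.72, [210.1, 273.8]), (0.63, [247.0, 296.2])]
middle_cup top [(0.59, [357.8, 215.9])]
middle_cup side [(0.66, [331.8, 188.1])]
large_cup top [(0.9, [275.2, 209.9]), (0.6, [266.6, 246.8])]
large_cup side [(0.63, [313.7, 247.0]), (0.6, [281.4, 220.2]), (0.28, [338.4, 163.1])]
```

View pics/ctop.png

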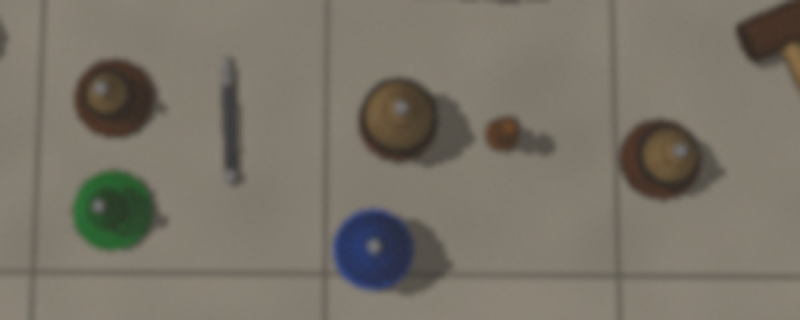

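View pics/cside.png

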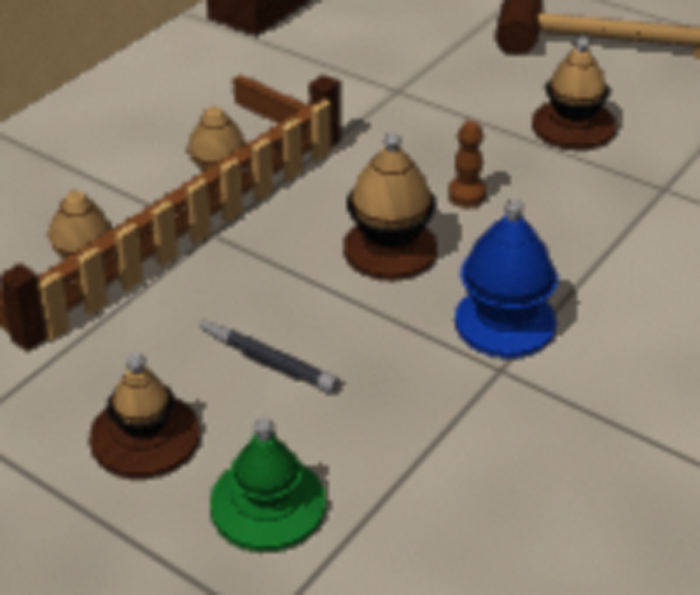

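Measured heights match: A at (185,200) is small (about 80 mm), C at (357,219) is middle (97 mm), B at (275,207) is large (117 mm). The crops confirm all three are brown with black cup linings. Next I'll triangulate the tips and work out the moves.

Run:
```python
from h import *
from scipy.spatial.transform import Rotation as R
t={'small':((181.6,197.8),(209.1,253.1)),'middle':((362.5,216.9),(336.3,162.3)),'large':((275,203.4),(282.3,190.6))}
o=env.get_obs();M=R.from_rotvec(o["eef_rot"]).as_matrix();print(M.round(3))
Ps=[camera_info(n)["camera_matrix"]@camera_info(n)["world_to_cam"][:3] for n in("top","side")]
for n,(a,b) in t.items():
    X=cv2.triangulatePoints(Ps[0],Ps[1],np.float64(a),np.float64(b));X=(X[:3]/X[3]).ravel()
    print(n,X.round(4),"reproj",proj("top",X).round(1),proj("side",X).round(1),"shift rows",((X-o["eef_pos"])@M/.02).round(2))
```

```text
[[ 0.313 -0.95   0.   ]
 [-0.95  -0.313 -0.   ]
 [ 0.    -0.    -1.   ]]
small [0.5453 0.2492 0.0736] reproj [181.5 197.7] [209.4 253.1] shift rows [-35.79 -29.8    7.05]
middle [ 0.489  -0.2927  0.0888] reproj [362.4 216.7] [336.5 162.3] shift rows [-10.94 -18.63   6.3 ]
large [ 0.5244 -0.0335  0.1088] reproj [275.1 203.5] [282.1 190.6] shift rows [-22.69 -24.38   5.29]
```

```bash
python3 -m creep '[[[-1,-0.83,0,0,0],[-1,-0.83,0,0,0],[-1,-0.83,0,0,0],[-1,-0.83,0,0,0],[-1,-0.83,0,0,0],[-1,-0.83,0,0,0],[-1,-0.83,0,0,0],[-1,-0.83,0,0,0]]]'
```

```text
clock: 1.7
eef_pos: [0.2799, -0.4229, 0.2148]
eef_rot: [2.546, -1.841, 0.001]
wrist_force: [-0.3, 0.5, 0.4]
width: 0.0205
```

```bash
python3 -m creep '[[[-1,-0.83,0,0,0],[-1,-0.83,0,0,0],[-1,-0.83,0,0,0],[-1,-0.83,0,0,0],[-1,-0.83,0,0,0],[-1,-0.83,0,0,0],[-1,-0.83,0,0,0],[-1,-0.83,0,0,0]]]'
```

```text
clock: 2.7
eef_pos: [0.3559, -0.2293, 0.2149]
eef_rot: [-2.546, 1.841, -0.001]
wrist_force: [0.3, -0.5, -0.7]
width: 0.0003
```

```bash
python3 -m creep '[[[-1,-0.83,0,0,0],[-1,-0.83,0,0,0],[-1,-0.83,0,0,0],[-1,-0.83,0,0,0],[-1,-0.83,0,0,0],[-1,-0.83,0,0,0],[-1,-0.83,0,0,0],[-1,-0.83,0,0,0]]]'
```

```text
clock: 3.7
eef_pos: [0.4318, -0.0357, 0.2149]
eef_rot: [-2.546, 1.84, -0.001]
wrist_force: [0.2, -0.2, 0.2]
width: 0.0004
```

```bash
python3 -m creep '[[[-1,-0.83,0,0,0],[-1,-0.83,0,0,0],[-1,-0.83,0,0,0],[-1,-0.83,0,0,0],[-1,-0.83,0,0,0],[-1,-0.83,0,0,0],[-1,-0.83,0,0,0],[-1,-0.83,0,0,0]]]'
```

```text
clock: 4.7
eef_pos: [0.5078, 0.1579, 0.2148]
eef_rot: [-2.546, 1.84, -0.0]
wrist_force: [0.2, 0.2, -0.0]
width: 0.0004
```

```bash
python3 -m creep '[[[-0.9,-0.8,0,0,0],[-0.9,-0.8,0,0,0],[-0.9,-0.8,0,0,0],[-0.9,-0.8,0,0,0],[0,0,0.9,0,0],[0,0,0.9,0,0],[0,0,0.9,0,0],[0,0,0,0,0]]]'
python3 - <<'E'
from h import *
from scipy.spatial.transform import Rotation as R
o=env.get_obs();print(o["eef_pos"].round(4),o["wrist_force"].round(2))
c=camera_info("wrist");print(c)
im,d=grab_frame("wrist");cv2.imwrite("pics/w1.png",im[:,:,::-1]);np.save("pics/w1.npy",d)
print(nets.pinpoint("wrist","small_point"))
E
```

```text
clock: 5.7
eef_pos: [0.544, 0.2443, 0.1575]
eef_rot: [2.542, -1.839, -0.005]
wrist_force: [-0.5, 0.3, 1.1]
width: 0.0004
[0.544  0.2443 0.1575] [-0.52  0.31  1.12]
{'camera_matrix': array([[297.31863964,   0.        , 253.04126193],
       [  0.        , 297.31863964, 194.38341047],
       [  0.        ,   0.        ,   1.        ]]), 'T_tool_cam': array([[ 9.99999877e-01, -2.22591712e-04,  4.44147131e-04,
         5.00552186e-05],
       [ 9.87526872e-05,  9.65230780e-01,  2.61399181e-01,
        -7.26255092e-02],
       [-4.86889773e-04, -2.61399105e-01,  9.65230683e-01,
        -1.71103670e-01],
       [ 0.00000000e+00,  0.00000000e+00,  0.00000000e+00,
         1.00000000e+00]])}
[{'xy': [251.7, 193.2], 'p': 0.69}]
```

View pics/w1.png

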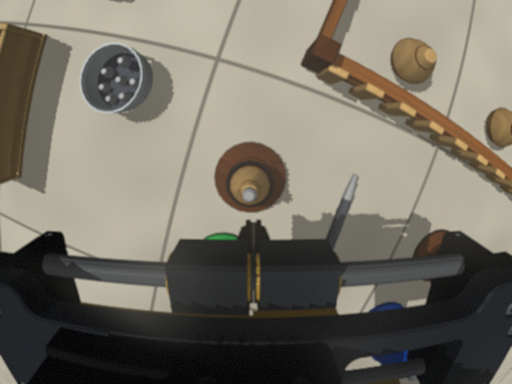

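The wrist view shows the small brown cup (foot about (250,178)) with its steel tip at about (250,193). The shut fingertips are at about (253,222). The green look-alike is hidden behind the gripper at (220,238). Now I'll compute the offset.

```bash
cat >> h.py <<'E'
from scipy.spatial.transform import Rotation as R
def wray(uv,o):
    c=camera_info("wrist");K=c["camera_matrix"]
    a=(np.array(uv)-K[:2,2])/K[0,0];th=np.hypot(*a);k=np.sin(th)/th if th>1e-9 else 1
    r=np.array([a[0]*k,a[1]*k,np.cos(th)])
    T=np.eye(4);T[:3,:3]=R.from_rotvec(o["eef_rot"]).as_matrix();T[:3,3]=o["eef_pos"]
    T=T@c["T_tool_cam"];return T[:3,3],T[:3,:3]@r,r
def w_at_z(uv,o,z):
    p,r,_=wray(uv,o);return p+r*(z-p[2])/r[2]
def w_depth(uv,o,d):
    p,r,rc=wray(uv,o);return p+r*d/rc[2]
def steps(p,o):
    return (np.array(p)-o["eef_pos"])@R.from_rotvec(o["eef_rot"]).as_matrix()/.02
E
python3 - <<'E'
from h import *
o=env.get_obs();d=np.load("pics/w1.npy")
im=cv2.imread("pics/w1.png")[150:250,200:300];cv2.imwrite("pics/w1c.png",cv2.resize(im,None,fx=6,fy=6,interpolation=0))
print(d[188:199:2,244:257:2].round(3))
for uv in((250,193),(251.7,193.2)):
  for z in(.08,.082):
    p=w_at_z(uv,o,z);print(uv,p.round(4),steps(p,o).round(2))
p=w_depth((250,193),o,d[193,250]);print(p)
E
```

```text
[[0.269 0.261 0.257 0.259 0.259 0.268 0.268]
 [0.26  0.257 0.256 0.257 0.257 0.257 0.269]
 [0.257 0.256 0.256 0.255 0.257 0.257 0.259]
 [0.257 0.255 0.256 0.255 0.256 0.257 0.259]
 [0.257 0.257 0.257 0.257 0.257 0.257 0.259]
 [0.258 0.257 0.257 0.257 0.257 0.258 0.274]]
(250, 193) [0.5503 0.2492 0.08  ] [-0.12 -0.29  4.02]
(250, 193) [0.5508 0.2493 0.082 ] [-0.12 -0.31  3.92]
(251.7, 193.2) [0.5506 0.2477 0.08  ] [-0.05 -0.28  4.02]
(251.7, 193.2) [0.5511 0.2479 0.082 ] [-0.05 -0.31  3.92]
[0.55107    0.2493906  0.08291446]
```

View pics/w1c.png

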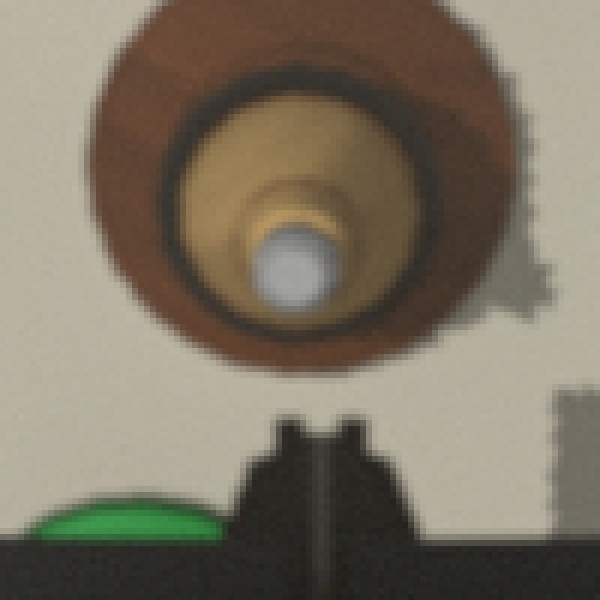

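Run:
```python
from h import *
o=env.get_obs()
p=w_at_z((249.3,195.3),o,.081);print(p.round(4),steps(p,o).round(2))
for n,a,b,z in(('s',(181.6,197.8),(209.1,253.1),.081),('m',(362.5,216.9),(336.3,162.3),.099),('l',(275,203.4),(282.3,190.6),.119)):
    print(n,ray_at_z("top",a,z).round(4),ray_at_z("side",b,z).round(4))
```

```text
[0.5484 0.2492 0.081 ] [-0.16 -0.2   3.97]
s [0.5438 0.2475 0.081 ] [0.54   0.2549 0.081 ]
m [ 0.4875 -0.2906  0.099 ] [ 0.482  -0.2763  0.099 ]
l [ 0.5234 -0.033   0.119 ] [ 0.5158 -0.0212  0.119 ]
```

```bash
python3 -m creep '[[[-0.15,-0.17,0,0,0],[0,0,0.9,0,0],[0,0,0.9,0,0],[0,0,0.8,0,0],[0,0,0,0,0],[0,0,0,0,0],[0,0,0,0,0],[0,0,0,0,0]]]'
python3 - <<'E'
from h import *
o=env.get_obs();print(o["eef_pos"].round(4),o["wrist_force"].round(2))
im,d=grab_frame("wrist");np.save("pics/w2.npy",d)
cv2.imwrite("pics/w2c.png",cv2.resize(im[150:250,200:300,::-1],None,fx=6,fy=6,interpolation=0))
im,d=grab_frame("side")
cv2.imwrite("pics/s2c.png",cv2.resize(im[180:300,150:270,::-1],None,fx=5,fy=5,interpolation=2))
E
```

```text
clock: 6.8
eef_pos: [0.5485, 0.2495, 0.1095]
eef_rot: [-2.545, 1.84, -0.001]
wrist_force: [1.0, 0.4, 0.0]
width: 0.0003
[0.5485 0.2495 0.1095] [0.99 0.43 0.05]
```

View pics/w2c.png

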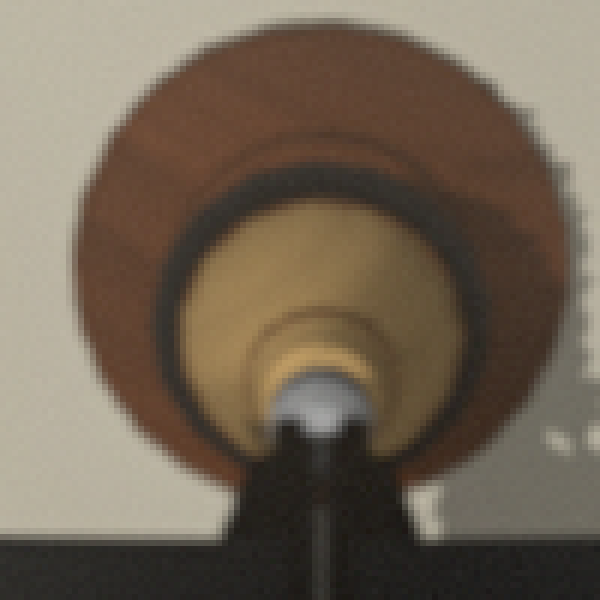

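View pics/s2c.png

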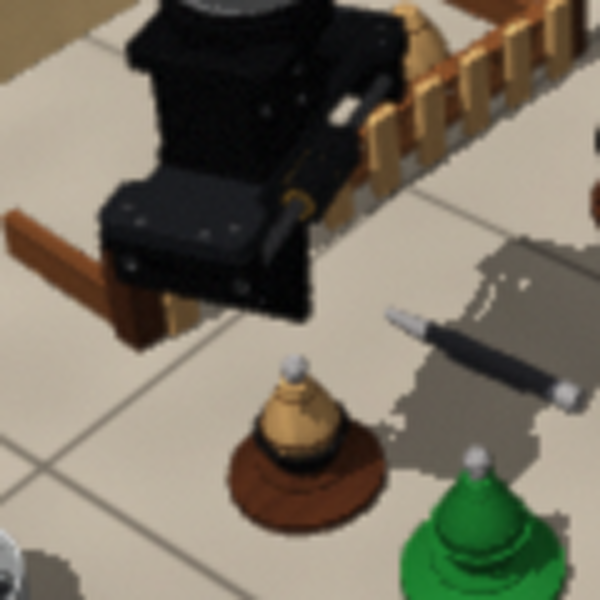

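Run:
```python
from h import *
o=env.get_obs();print(o["eef_pos"].round(4))
uv=proj("side",o["eef_pos"]);print(uv,(uv-[150,180])*5)
for z in(0,.05,.1):print(z,(proj("side",o["eef_pos"]+[0,0,z])-[150,180])*5)
im,d=grab_frame("side")
S=pts("side",d)
m=(abs(S[...,:2]-o["eef_pos"][:2]).max(-1)<.12)&(S[...,2]>.09)&(d>0)
q=S[m]
for a in np.arange(.09,.3,.02):
    s=q[(q[:,2]>a)&(q[:,2]<a+.02)]
    if len(s):print(a.round(2),len(s),s.min(0).round(3),s.max(0).round(3))
print([ (proj("wrist",p)) for p in []])
c=camera_info("wrist");Ti=np.linalg.inv(c["T_tool_cam"])
for p in((0,0,0),(0,.01,0),(0,-.01,0)):
    r=Ti@np.array([*p,1]);th=np.arctan2(np.hypot(r[0],r[1]),r[2]);k=th/np.hypot(r[0],r[1])*297.3
    uv=np.array([253.04+k*r[0],194.38+k*r[1]]);print("tcp in wrist",uv,(uv-[200,150])*6)
```

```text
[0.5483 0.2495 0.1092]
[207.04428316 241.69659734] [285.2214158  308.48298671]
0 [285.2214158  308.48298671]
0.05 [275.40869616 227.11875013]
0.1 [264.97448267 140.60126611]
0.09 9 [0.536 0.243 0.107] [0.555 0.257 0.11 ]
0.11 47 [0.534 0.243 0.11 ] [0.553 0.258 0.13 ]
0.13 55 [0.533 0.24  0.13 ] [0.549 0.26  0.15 ]
0.15 33 [0.533 0.239 0.151] [0.54  0.26  0.164]
0.17 52 [0.49  0.17  0.185] [0.564 0.338 0.19 ]
0.19 473 [0.488 0.163 0.19 ] [0.578 0.339 0.21 ]
0.21 883 [0.488 0.156 0.21 ] [0.578 0.346 0.23 ]
0.23 301 [0.487 0.165 0.23 ] [0.557 0.342 0.25 ]
0.25 210 [0.509 0.228 0.25 ] [0.558 0.305 0.27 ]
0.27 429 [0.499 0.231 0.27 ] [0.573 0.308 0.29 ]
0.29 315 [0.51  0.219 0.29 ] [0.58  0.289 0.31 ]
[]
tcp in wrist [252.83830188 235.09699196] [317.02981128 510.58195173]
tcp in wrist [252.84367991 249.50488535] [317.06207946 597.02931212]
tcp in wrist [252.83305473 220.07141447] [316.99832836 420.42848681]
```

Run:
```python
from h import *
c=camera_info("wrist");Ti=np.linalg.inv(c["T_tool_cam"])
for p in((0,-.0065,.031),(0,-.0065,.034),(0,-.004,.0285),(0,0,.0285),(-.0065,0,.032),(.0065,0,.032),(0,-.04,.1095),(0,0,.1095),(-.04,0,.1095),(.04,0,.1095),(0,-.04,.1015),(-.04,0,.1015),(.04,0,.1015)):
    r=Ti@np.array([*p,1]);th=np.arctan2(np.hypot(r[0],r[1]),r[2]);k=th/np.hypot(r[0],r[1])*297.3
    uv=np.array([253.04+k*r[0],194.38+k*r[1]]);print(p,uv.round(1),((uv-[200,150])*6).round())
```

```text
(0, -0.0065, 0.031) [252.8 209.8] [317. 359.]
(0, -0.0065, 0.034) [252.8 208.5] [317. 351.]
(0, -0.004, 0.0285) [252.8 214.2] [317. 385.]
(0, 0, 0.0285) [252.8 219.5] [317. 417.]
(-0.0065, 0, 0.032) [243.9 217.8] [263. 407.]
(0.0065, 0, 0.032) [261.8 217.8] [371. 407.]
(0, -0.04, 0.1095) [252.8 150.2] [317.   1.]
(0, 0, 0.1095) [252.9 191.1] [317. 246.]
(-0.04, 0, 0.1095) [212.1 191.1] [ 73. 246.]
(0.04, 0, 0.1095) [293.6 191.1] [562. 246.]
(0, -0.04, 0.1015) [252.8 151.2] [317.   7.]
(-0.04, 0, 0.1015) [211.  193.2] [ 66. 259.]
(0.04, 0, 0.1015) [294.7 193.2] [568. 259.]
```

```bash
python3 -m creep '[[[0.02,0.1,0.5,0,0],[0,0,0.5,0,0],[0,0,0.2,0,0],[0,0,0.15,0,0],[0,0,0.15,0,0],[0,0,0.1,0,0],[0,0,0.1,0,0],[0,0,0,0,0]]]'
```

```text
clock: 7.95
eef_pos: [0.5464, 0.2484, 0.0749]
eef_rot: [-2.546, 1.84, -0.0]
wrist_force: [-1.9, -0.8, 4.1]
width: 0.0005
```

```bash
python3 -m creep '[[[0,0,0.1,0,0],[0,0,0.1,0,0],[0,0,0.1,0,0],[0,0,0.05,0,0],[0,0,0,0,0],[0,0,0,0,0],[0,0,0,0,0],[0,0,0,0,0]]]'
```

```text
clock: 8.95
eef_pos: [0.5465, 0.2484, 0.0683]
eef_rot: [-2.546, 1.841, -0.0]
wrist_force: [-3.1, -0.9, 5.8]
width: 0.0002
```

```bash
python3 -m creep '[[[0,0,0.05,0,0],[0,0,0.05,0,0],[0,0,0,0,0],[0,0,0,0,0],[0,0,0,0,0],[0,0,0,0,0],[0,0,0,0,0],[0,0,0,0,0]]]'
```

```text
clock: 9.95
eef_pos: [0.5466, 0.2485, 0.0667]
eef_rot: [-2.546, 1.84, -0.0]
wrist_force: [-4.7, -2.0, 9.1]
width: 0.0006
```

```bash
python3 -m creep '[[[0,0,-0.2,0,0],[0,0,-0.5,0,0],[0,0,-1,0,0],[0,0,-1,0,0],[0,0,-1,0,0],[0,0,-1,0,0],[0,0,0,0,0],[0,0,0,0,0]]]'
python3 - <<'E'
from h import *
o=env.get_obs();print(o["eef_pos"].round(4),o["wrist_force"].round(2))
im,d=grab_frame("wrist")
cv2.imwrite("pics/w3c.png",cv2.resize(im[150:250,200:300,::-1],None,fx=5,fy=5,interpolation=0))
z=np.array([[w_depth((u,v),o,d[v,u])[2] for u in range(243,258,2)] for v in range(188,216,2)]);print(z.round(3))
im,d=grab_frame("side")
cv2.imwrite("pics/s3c.png",cv2.resize(im[180:300,150:270,::-1],None,fx=5,fy=5,interpolation=2))
S=pts("side",d);m=(abs(S[...,:2]-[.547,.249]).max(-1)<.03)&(d>0);zz=S[...,2][m];print("side zmax",np.sort(zz[zz<.1])[-6:].round(4))
E
```

```text
clock: 10.95
eef_pos: [0.5459, 0.2482, 0.1592]
eef_rot: [2.545, -1.84, -0.001]
wrist_force: [-0.4, 0.5, -0.7]
width: 0.0006
[0.5459 0.2482 0.1592] [-0.37  0.52 -0.69]
[[0.06  0.063 0.066 0.068 0.067 0.068 0.07  0.067]
 [0.063 0.065 0.069 0.069 0.074 0.072 0.071 0.069]
 [0.064 0.068 0.068 0.073 0.075 0.074 0.073 0.072]
 [0.062 0.068 0.073 0.074 0.074 0.074 0.075 0.073]
 [0.062 0.068 0.073 0.075 0.075 0.075 0.075 0.075]
 [0.059 0.067 0.074 0.075 0.075 0.075 0.075 0.075]
 [0.057 0.062 0.069 0.074 0.074 0.075 0.074 0.073]
 [0.053 0.057 0.06  0.068 0.074 0.073 0.073 0.068]
 [0.048 0.052 0.056 0.057 0.058 0.057 0.058 0.058]
 [0.037 0.037 0.042 0.052 0.054 0.054 0.051 0.051]
 [0.012 0.037 0.038 0.038 0.037 0.038 0.037 0.038]
 [0.01  0.009 0.012 0.012 0.012 0.011 0.012 0.011]
 [0.01  0.011 0.01  0.011 0.011 0.011 0.009 0.009]
 [0.001 0.001 0.01  0.011 0.01  0.01  0.009 0.01 ]]
side zmax [0.0721 0.0721 0.0724 0.0724 0.0724 0.0737]
```

View pics/w3c.png

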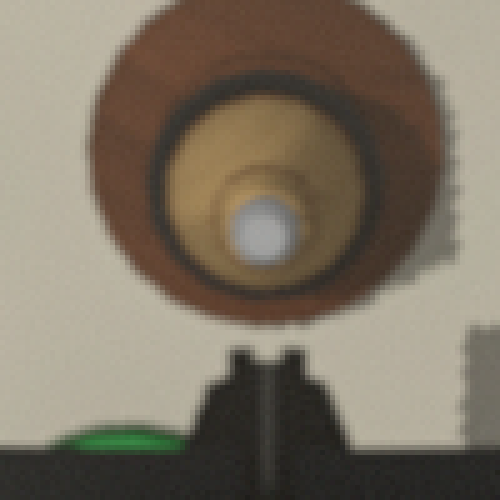

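View pics/s3c.png

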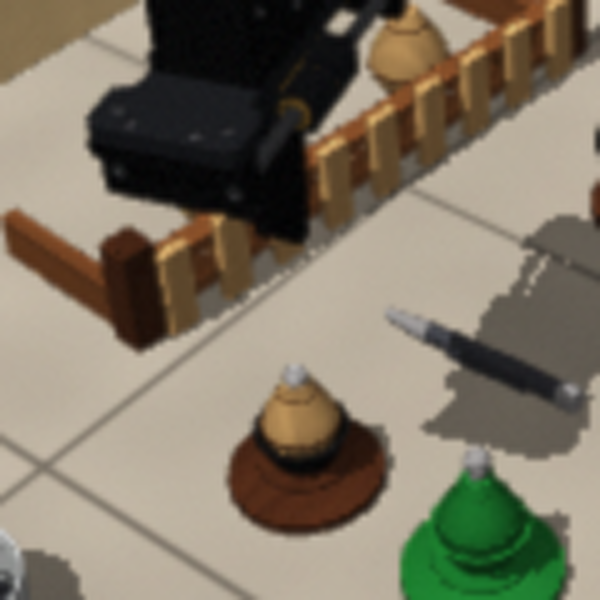

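The small tip is home: its top went from about 82 to 74.5 mm and the top is back at rest. Next is the middle one, passing over the large top at z of about 0.16.

```bash
python3 -m creep '[[[1,0.44,0,0,0],[1,0.44,0,0,0],[1,0.44,0,0,0],[1,0.44,0,0,0],[1,0.44,0,0,0],[1,0.44,0,0,0],[1,0.44,0,0,0],[1,0.44,0,0,0]]]'
```

```text
clock: 12.05
eef_pos: [0.5292, 0.0725, 0.1598]
eef_rot: [-2.545, 1.841, -0.0]
wrist_force: [1.1, -0.4, 0.2]
width: 0.0007
```

```bash
python3 -m creep '[[[1,0.44,0,0,0],[1,0.44,0,0,0],[1,0.44,0,0,0],[1,0.44,0,0,0],[1,0.44,0,0,0],[1,0.44,0,0,0],[1,0.44,0,0,0],[1,0.44,0,0,0]]]'
```

```text
clock: 13.05
eef_pos: [0.5122, -0.1013, 0.1598]
eef_rot: [-2.545, 1.842, -0.001]
wrist_force: [-0.2, -0.2, -0.6]
width: 0.0006
```

```bash
python3 -m creep '[[[1,0.46,0,0,0],[1,0.46,0,0,0],[1,0.46,0,0,0],[1,0.46,0,0,0],[1,0.46,0,0,0],[1,0.46,0,0,0],[1,0.46,0,0,0],[0.8,0.46,0,0,0]]]'
```

```text
clock: 14.05
eef_pos: [0.4915, -0.2724, 0.1597]
eef_rot: [2.545, -1.841, 0.0]
wrist_force: [-0.2, 0.5, -0.7]
width: 0.0004
```

```bash
python3 -m creep '[[[0.9,0.3,0,0,0],[0,0,0,0,0],[0,0,0,0,0],[0,0,0,0,0],[0,0,0,0,0],[0,0,0,0,0],[0,0,0,0,0],[0,0,0,0,0]]]'
python3 - <<'E'
from h import *
o=env.get_obs();print(o["eef_pos"].round(4),o["wrist_force"].round(2))
im,d=grab_frame("wrist");np.save("pics/w4.npy",d)
cv2.imwrite("pics/w4.png",im[:,:,::-1])
cv2.imwrite("pics/w4c.png",cv2.resize(im[150:250,200:300,::-1],None,fx=6,fy=6,interpolation=0))
E
```

```text
clock: 15.05
eef_pos: [0.4918, -0.2898, 0.1597]
eef_rot: [2.546, -1.841, 0.0]
wrist_force: [-0.5, -0.1, -0.0]
width: -0.0
[ 0.4918 -0.2898  0.1597] [-0.47 -0.11 -0.04]
```

View pics/w4c.png

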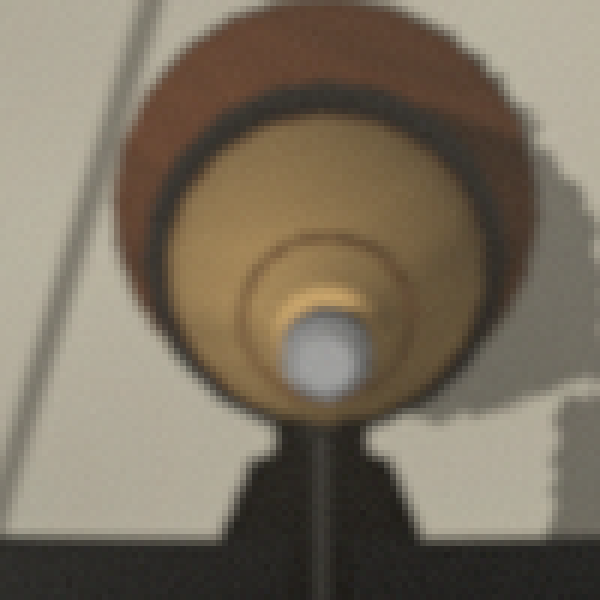

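View pics/w4.png

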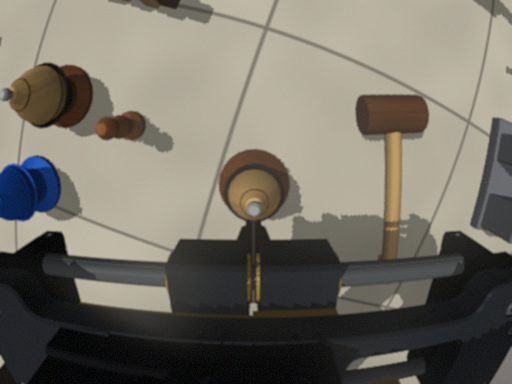

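Run:
```python
from h import *
o=env.get_obs();d=np.load("pics/w4.npy")
print(w_depth((253.8,210),o,d[210,254]).round(4))
for z in(.098,.1):
  p=w_at_z((253.8,210),o,z);print(p.round(4),steps(p,o).round(3))
o2=dict(o);o2["eef_pos"]=np.array([.5459,.2482,.1592]);p=w_at_z((252.8,196),o2,.0745);print("small check",p.round(4),steps(p,o2).round(3))
```

```text
[ 0.4889 -0.2916  0.0992]
[ 0.4885 -0.2917  0.098 ] [0.039 0.186 3.082]
[ 0.4891 -0.2915  0.1   ] [0.039 0.154 2.982]
small check [0.5476 0.2488 0.0745] [-2.000e-03 -9.300e-02  4.235e+00]
```

```bash
python3 -m creep '[[[0.04,0.2,0.8,0,0],[0,0,0.8,0,0],[0,0,0.7,0,0],[0,0,0.5,0,0],[0,0,0.15,0,0],[0,0,0.15,0,0],[0,0,0.15,0,0],[0,0,0.1,0,0]]]'
```

```text
clock: 16.1
eef_pos: [0.4886, -0.2921, 0.0936]
eef_rot: [-2.546, 1.841, -0.002]
wrist_force: [-2.3, 1.2, 4.6]
width: 0.0006
```

```bash
python3 -m creep '[[[0,0,0.1,0,0],[0,0,0.1,0,0],[0,0,0.1,0,0],[0,0,0.05,0,0],[0,0,0.05,0,0],[0,0,0,0,0],[0,0,0,0,0],[0,0,0,0,0]]]'
```

```text
clock: 17.1
eef_pos: [0.4886, -0.2921, 0.0856]
eef_rot: [-2.546, 1.841, -0.001]
wrist_force: [-2.1, 1.3, 7.5]
width: 0.0005
```

```bash
python3 -m creep '[[[0,0,0.04,0,0],[0,0,0,0,0],[0,0,-0.2,0,0],[0,0,-0.5,0,0],[0,0,-1,0,0],[0,0,-1,0,0],[0,0,-1,0,0],[0,0,0,0,0]]]'
python3 - <<'E'
from h import *
o=env.get_obs();print(o["eef_pos"].round(4),o["wrist_force"].round(2))
im,d=grab_frame("wrist")
cv2.imwrite("pics/w5c.png",cv2.resize(im[150:250,200:300,::-1],None,fx=5,fy=5,interpolation=0))
z=np.array([[w_depth((u,v),o,d[v,u])[2] for u in range(243,264,2)] for v in range(196,222,2)]);print(z.round(3))
im,d=grab_frame("side");S=pts("side",d);m=(abs(S[...,:2]-[.489,-.292]).max(-1)<.03)&(d>0);zz=S[...,2][m];print("side zmax",np.sort(zz[zz<.11])[-6:].round(4))
E
```

```text
clock: 18.1
eef_pos: [0.4896, -0.2928, 0.1611]
eef_rot: [2.546, -1.841, 0.008]
wrist_force: [-0.4, 0.6, -0.3]
width: 0.0004
[ 0.4896 -0.2928  0.1611] [-0.41  0.58 -0.34]
[[0.084 0.086 0.086 0.088 0.089 0.088 0.087 0.088 0.085 0.083 0.079]
 [0.085 0.086 0.09  0.09  0.091 0.091 0.092 0.087 0.086 0.083 0.081]
 [0.086 0.09  0.092 0.092 0.093 0.092 0.091 0.09  0.086 0.084 0.082]
 [0.086 0.09  0.093 0.093 0.093 0.093 0.092 0.091 0.086 0.084 0.082]
 [0.086 0.089 0.093 0.093 0.092 0.093 0.093 0.092 0.086 0.084 0.08 ]
 [0.085 0.09  0.091 0.091 0.092 0.093 0.091 0.09  0.086 0.084 0.077]
 [0.082 0.086 0.091 0.093 0.092 0.092 0.092 0.086 0.084 0.078 0.074]
 [0.078 0.082 0.085 0.086 0.089 0.09  0.087 0.083 0.079 0.074 0.073]
 [0.072 0.073 0.077 0.077 0.08  0.079 0.077 0.078 0.073 0.069 0.066]
 [0.066 0.068 0.07  0.071 0.072 0.071 0.07  0.07  0.069 0.064 0.062]
 [0.044 0.062 0.064 0.066 0.066 0.066 0.063 0.063 0.051 0.044 0.044]
 [0.001 0.045 0.044 0.045 0.046 0.045 0.045 0.043 0.044 0.001 0.001]
 [0.002 0.002 0.163 0.163 0.001 0.001 0.001 0.162 0.162 0.163 0.001]]
side zmax [0.087  0.0873 0.0896 0.0907 0.0907 0.0914]
```

View pics/w5c.png

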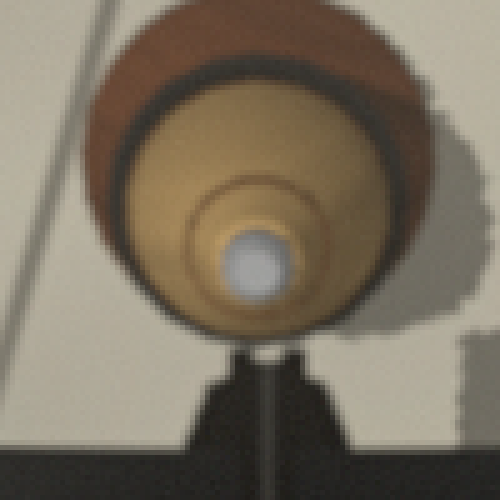

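The middle tip is home, at about 92.5 mm. Next is the large one.

```bash
python3 -m creep '[[[-0.98,-0.48,0,0,0],[-0.98,-0.48,0,0,0],[-0.98,-0.48,0,0,0],[-0.98,-0.48,0,0,0],[-0.98,-0.48,0,0,0],[-0.98,-0.48,0,0,0],[-0.98,-0.48,0,0,0],[-0.98,-0.48,0,0,0]]]'
```

```text
clock: 19.2
eef_pos: [0.5119, -0.1167, 0.1577]
eef_rot: [-2.547, 1.839, 0.0]
wrist_force: [0.8, 0.4, -0.5]
width: 0.0009
```

```bash
python3 -m creep '[[[-0.98,-0.48,0,0,0],[-0.98,-0.48,0,0,0],[-0.98,-0.48,0,0,0],[-0.93,-0.48,0,0,0],[0,0,0,0,0],[0,0,0,0,0],[0,0,0,0,0],[0,0,0,0,0]]]'
python3 - <<'E'
from h import *
o=env.get_obs();print(o["eef_pos"].round(4),o["wrist_force"].round(2))
im,d=grab_frame("wrist");np.save("pics/w6.npy",d)
cv2.imwrite("pics/w6.png",im[:,:,::-1])
cv2.imwrite("pics/w6c.png",cv2.resize(im[150:250,200:300,::-1],None,fx=6,fy=6,interpolation=0))
E
```

```text
clock: 20.2
eef_pos: [0.5242, -0.0339, 0.1579]
eef_rot: [2.545, -1.842, 0.0]
wrist_force: [0.3, -0.1, 1.0]
width: 0.0004
[ 0.5242 -0.0339  0.1579] [ 0.32 -0.11  0.96]
```

View pics/w6c.png

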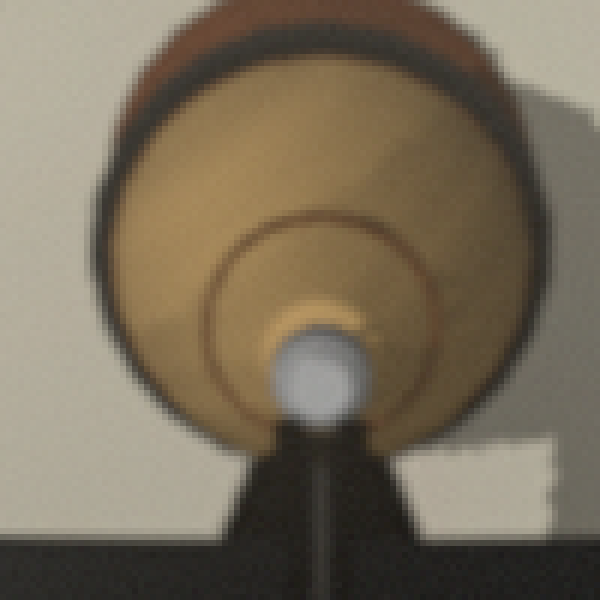

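View pics/w6.png

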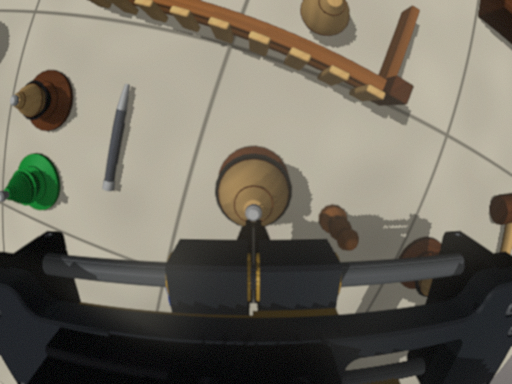

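Run:
```python
from h import *
o=env.get_obs();d=np.load("pics/w6.npy")
print(w_depth((253.3,213),o,d[212,253]).round(4))
for z in(.118,.12):
  p=w_at_z((253.3,213.5),o,z);print(p.round(4),steps(p,o).round(3))
```

```text
[ 0.5256 -0.0337  0.119 ]
[ 0.5249 -0.0339  0.118 ] [ 0.017 -0.033  1.992]
[ 0.5256 -0.0337  0.12  ] [ 0.017 -0.067  1.892]
```

```bash
python3 -m creep '[[[0.02,0,0.7,0,0],[0,0,0.6,0,0],[0,0,0.4,0,0],[0,0,0.15,0,0],[0,0,0.15,0,0],[0,0,0.1,0,0],[0,0,0.1,0,0],[0,0,0,0,0]]]'
```

```text
clock: 21.25
eef_pos: [0.5246, -0.0337, 0.1143]
eef_rot: [-2.546, 1.841, -0.001]
wrist_force: [-1.7, 1.1, 4.0]
width: 0.0008
```

```bash
python3 -m creep '[[[0,0,0.1,0,0],[0,0,0.1,0,0],[0,0,0.1,0,0],[0,0,0.1,0,0],[0,0,0.05,0,0],[0,0,0,0,0],[0,0,0,0,0],[0,0,0,0,0]]]'
```

```text
clock: 22.25
eef_pos: [0.5246, -0.0337, 0.1055]
eef_rot: [-2.546, 1.84, -0.0]
wrist_force: [-3.6, 0.7, 6.9]
width: 0.0005
```

```bash
python3 -m creep '[[[0,0,0.05,0,0],[0,0,0,0,0],[0,0,0,0,0],[0,0,-0.2,0,0],[0,0,-0.5,0,0],[0,0,-1,0,0],[0,0,-1,0,0],[0,0,-1,0,0]]]'
python3 - <<'E'
from h import *
o=env.get_obs();print(o["eef_pos"].round(4),o["wrist_force"].round(2))
im,d=grab_frame("wrist")
z=np.array([[w_depth((u,v),o,d[v,u])[2] for u in range(247,262,2)] for v in range(200,220,2)]);print(z.round(3))
im,d=grab_frame("side");cv2.imwrite("pics/s7.png",im[:,:,::-1]);S=pts("side",d)
for c in((.547,.249,.09),(.489,-.292,.115),(.525,-.0335,.14)):
    m=(abs(S[...,:2]-c[:2]).max(-1)<.03)&(d>0);zz=S[...,2][m];print("side zmax",np.sort(zz[zz<c[2]])[-6:].round(4))
im,d=grab_frame("top");cv2.imwrite("pics/t7.png",im[:,:,::-1])
E
```

```text
clock: 23.25
eef_pos: [0.5247, -0.0338, 0.1798]
eef_rot: [-2.545, 1.84, -0.002]
wrist_force: [0.4, 0.2, 0.3]
width: 0.0001
[ 0.5247 -0.0338  0.1798] [0.45 0.18 0.35]
[[0.108 0.111 0.112 0.112 0.113 0.112 0.11  0.106]
 [0.111 0.111 0.112 0.113 0.111 0.112 0.11  0.105]
 [0.11  0.111 0.112 0.112 0.112 0.112 0.111 0.106]
 [0.108 0.112 0.113 0.113 0.112 0.112 0.112 0.106]
 [0.105 0.11  0.112 0.112 0.111 0.11  0.351 0.103]
 [0.103 0.105 0.105 0.106 0.105 0.104 0.102 0.098]
 [0.097 0.099 0.1   0.102 0.102 0.1   0.098 0.096]
 [0.094 0.094 0.094 0.095 0.095 0.095 0.095 0.092]
 [0.086 0.088 0.088 0.089 0.09  0.088 0.086 0.085]
 [0.08  0.081 0.082 0.081 0.082 0.082 0.081 0.078]]
side zmax [0.0718 0.0723 0.0725 0.0729 0.073  0.0736]
side zmax [0.0872 0.0873 0.0873 0.0891 0.0891 0.0909]
side zmax [0.1088 0.1094 0.1096 0.11   0.1102 0.1103]
```

View pics/s7.png

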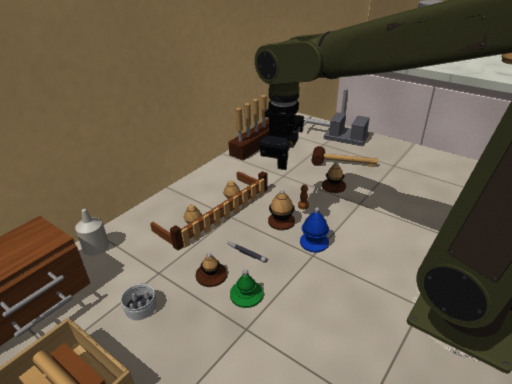

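All three tips read home (about 74.5, 92.5 and 112 mm). The side view shows the loose things where they were, and the gripper is about 65 mm clear of the large tip. Handing in.

```bash
python3 -c "
from plant import hand_in,env
print(hand_in())"
```

```text
the job is handed in; nothing more can be done
None
```

I pressed the three tips home with the shut fingertips, in order: small, middle, large. The job was handed in at about 23 s, and hand-in reported no verdict.

| Tip | Height before (wrist depth) | Height after (wrist depth) | Highest vertical force read |
|---|---|---|---|
| Small | about 83 mm | about 74.5 mm | about 9 N |
| Middle | about 99 mm | about 92.5 mm | 7.5 N |
| Large | about 119 mm | about 112 mm | 6.9 N |

- **Force:** For the middle and large tips I pushed about 1 mm further after these readings, just before lifting. No force was read at that deepest point. The highest total I read, sideways push included, was about 10 N.
- **Last checks:** After each lift the tip stayed down and its top looked back at rest. The final side view showed the loose things where they had been, and the gripper was clear of everything. I took a final top view but did not examine it.
- **Disagreements:** The side camera read the tips 1 to 2 mm lower than the wrist camera. The top and wrist cameras differed by 2 to 5 mm in position for the small and middle tips, so I aimed by the wrist camera. For the small tip I moved 2 mm back towards the top camera's reading.

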